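Set the light level and hold the test port half open

TASK

Turn the light source's dial so that its white pointer line stands at the one long, wide tick of its scale, and let go of it. Then take the tab of the test port's sprung shutter, slide it open to the long tick at half travel and hold it there with the fingers, steadily, for the power reading: finish while still holding it, since the shutter springs shut if let go. Leave the other things on the bench where they are.

Things in the scene. Friction and masses are not known exactly. Their poses are not given: they have to be found in the camera images.
- source: light source: fixed grey box 140 (x) x 130 (y) x 50 high, with one round black dial in the middle of its top; origin at the centre of its underside, z up. Its yaw varies; it may stand on the robot's left or right
- dial (a joint): angle of the dial in rad, 0 to 4.71, growing clockwise seen from above. At 0 the white pointer line on its bar points along the source's own -x. White ticks every 30 degrees from 0 to 270 lie around it on the box top; the one long wide tick (20 x 5, others 8 x 2) is at 120 degrees, 2.094 rad. Light friction (0.04 N m): it stays where it is left
- dial_grip (a point): point on the dial's axis, 81 mm above the table, where to grip. The dial is a disc 58 across (top 61 above the table) with a bar across its middle, 54 long, 15 wide, top at 93. This frame turns with the dial: the bar lies along its x, the pointer line along its -x. Grip the bar across its width
- port: test port: fixed bare-metal box 100 (x) x 200 (y) x 50 high; two rails 8 high, inner faces 52 apart, run along its top, a dark steel shutter plate slides between them. Origin at the centre of its underside, z up. The shutter opens along the port's own +y. Blocks close the rails' ends: 12 high at +y (from y = 86), 8 high at -y. Its yaw varies; it may stand on either side
- shutter (a joint): opening of the shutter in m: 0 shut (where it starts), 0.060 fully open, 0.030 half. A spring pulls it shut with 4.5 N when shut, 9 N at half, 13.5 N fully open (150 N/m)
- shutter_tab: the shutter: plate with an upright black tab on its middle. Tab 30 (port x) x 14 (port y, the sliding direction) x 38 high; origin at the middle of its foot, 55 mm above the table; axes as the port's; moves with the shutter. Thin pointers at its foot reach over both rails to five ticks a side at 0, 1/4, 1/2, 3/4 and full travel; the middle one is long and wide and crosses the rail
- tab_grip (a point): point in the middle of the tab, 24 mm above its foot, 79 mm above the table, where to grip; at shut 40 mm from the port's centre towards its -y. The plate around the tab is 50 x 66, top at 55; beside the tab along the sliding direction there is free room for the fingers
- half_mark (a point): fixed point on the port where tab_grip is when the shutter is exactly at half travel (in the port's frame x = 0, y = -10 mm, 79 mm above the table)
- tape_roll: blue tape roll lying flat, 76 across, 19 high, between the two units; origin under its centre; bystander
- sleeve_box: small pale flat box 75 x 55 x 22; origin under its centre; bystander
- cleaver: small black fibre cleaver 80 x 70 x 46; origin under its centre; bystander
- waste_jar: yellow jar with a red cap, 68 across, 120 high; origin under its centre; bystander
- solvent: white bottle, 52 across, 100 high; origin under its centre; bystander
- wipes: white tub with an orange cap, 80 across, 110 high; origin under its centre; bystander
- screwdriver: screwdriver 170 long lying along its x; origin under its middle; bystander
Mind the look-alikes: they are no part of the job. Leave any blue or turquoise look-alike of the source alone.

How it is judged:
By the outcome, as a careful person would: the job done as asked, in the order asked, and still so for the second after the job is handed in, while the arm keeps its last pose, push and grip.
It also fails if it takes over 58 s, if anything falls off the work surface, if the arm or the gripper's body presses on something with over 40 N, if the wrist force passes 120 N, or if a joint passes its speed limit or range.

ROBOT

A 6-joint arm with a two-finger parallel gripper is mounted at the origin on the work surface. World frame = base frame: x ahead of the robot, y to its left, z up, the work surface at z = 0. Lengths are in m, angles in degrees, forces in N, time in s.
With the tool pointing down it reaches from about 0.275 to 0.825 m from the base axis. Payload 4.9 kg.
Tool frame: the origin (TCP) lies at the very end of the fingers, on their centre line; the grasp point (between the pads) lies 19 mm behind it; z points along the fingers, y is the line along which they close (so a half turn about z gives the same grasp; the last joint's range is limited). The gripper opens to 85 mm and grips with 20 to 120 N. Pads are 22 mm wide; open, the fingers measure 114 mm over their backs; the gripper's body (76 mm by 85 mm) begins 54 mm behind the grasp point. The pads swing forward as they close: fully open they stand 13 mm farther back than shut.
Start: joints at [-73.178, 18.69, -11.035, 60.275, 0, 82.311], TCP at [0.228, -0.5, 0.231] pointing down, gripper open.
Joint ranges: [-152.03, 152.03], [-55.5, 102.48], [-74.3, 77.21], [-110.64, 120.58], [-84.22, 78.4], [-180, 180]. Speed limits (degrees/s): [147.25, 147.25, 180, 180, 180, 180].

INTERFACE

Orientations are given as [roll, pitch, yaw] about the fixed x, y, z axes, in that order (R = Rz(yaw) Ry(pitch) Rx(roll)).
In Python, from workcell import sensors, imaging, close_job gives the robot as it stands.
- The arm moves only by the tool send_rows, never from a script. Its argument "motion" is text: rows parted by semicolons, each of 7 numbers parted by spaces: the shift along the tool's x, y, z in cm, then the turn, a rotation vector about the tool's x, y, z in rad, then the opening, from -1 (shut) to 1 (fully open). A call has 1 to 10 rows; each row shifts and turns the commanded pose from where the row before left it, along the tool's axes as they then stand; what a row does not reach is not made up. A row lasts 1/12 s, in which the tool goes at most 41.7 mm and 7.16 degrees, less where a joint would pass 70% of its speed; a pose out of reach is approached as far as the arm can. A call with a gripper value outside its range is refused whole. The fingers move at their own pace and stop on an object; the grip force is fixed at half the most. Time passes only in rows, so rows that do not move let the fingers close. It gives the time, the measured TCP pose, the force, the opening and the grip force at its end, in the units of the state.
- sensors.state(): the state, without advancing time (a new reading comes with each control period).
- imaging.capture(name): name is "scene" or "top" or "wrist"; returns (picture, depth): 384x512x3 uint8, blue, green, red; 384x512 float32, m along the optical axis (not along the pixel's ray), 0 where there is no reading.
- imaging.camera_info(name): a dict with "camera_matrix" (3x3 intrinsics, pixels), "R" (3x3) and "t" (3): a world point X has camera coordinates R X + t. Camera axes: x right, y down, z forward; pixel columns grow to the right and rows downward; lengths in m; the calibration is good to about 2 mm. A picture is of the moment at which its call begins: read the wrist's pose just before it. camera_info takes no time and is no camera call; for the wrist camera it gives the pose at the moment of the call.
- close_job(): hands the job in; it is judged then, once.
The state is a dict: "time": time; "joint_pos": joint angles; "qvel": joint speeds; "joint_efforts": joint torques, N m; "tool_pos": TCP position; "orientation": TCP orientation; "wrist_force": force on the tool from outside, world axes, zero at the start; "wrist_torque": the same for the moment, N m; "grip_width": finger opening in m; "finger_force": force on a finger pad.
Only numpy, scipy, OpenCV 4.12 (cv2) and the standard library are available. Lean on these libraries where they do the work, as an engineer would, in place of code of your own. Each camera call takes 0.05 s, during which the arm holds its last target. There are 200 camera calls.

## Working session

There is one attempt and no reset: what is moved stays moved. The work goes in short steps, Python scripts to look and compute and a tool call to move; the robot and the scene stay as the last step left them, time stands still between calls to the robot, and variables do not carry over. Pictures are saved under pics/ and viewed, at most 10 in all, crops included, and the job is handed in when it is done.

Besides the shell and the picture viewer there is one more tool, called after "Call:" by a JSON object that holds its "api" and its "payload", one argument or row to a line. send_rows: Moves the arm, as the interface text tells. Its arguments: {"type":"object","properties":{"motion":{"type":"string"}},"required":["motion"]}

```bash
mkdir -p pics; ls; python3 - <<'E'
from workcell import sensors, imaging
import cv2,numpy as np
s=sensors.state();print(s)
for n in("scene","top"):
    p,d=imaging.capture(n);np.savez(f'{n}.npz',p=p,d=d,**imaging.camera_info(n));cv2.imwrite(f'pics/{n}.png',p)
    c=imaging.camera_info(n);print(c)
a=np.hstack([cv2.imread('pics/scene.png')]);cv2.imwrite('pics/top2.png',cv2.resize(cv2.imread('pics/top.png'),(800,600)))
E
```

```text
pics
{'time': 0.0, 'joint_pos': array([-7.31774830e+01,  1.87321033e+01, -1.10914920e+01,  6.02760724e+01,
        1.92684318e-04,  8.23107941e+01]), 'qvel': array([ 0.11784316, -0.02149166,  0.08717986, -0.00800339,  0.0450503 ,
       -0.00297836]), 'joint_efforts': array([-7.12948207e-06, -4.43397975e+01,  2.62441367e+01,  1.57164579e-02,
       -1.13862336e-04, -1.29486182e-05]), 'tool_pos': array([ 0.22802258, -0.49986015,  0.23050598]), 'orientation': array([-1.79901254e+02, -1.35264398e-02,  2.45117111e+01]), 'wrist_force': array([ 0.43585671, -0.90060918,  0.86735163]), 'wrist_torque': array([-0.00142962, -0.01008853, -0.00298278]), 'finger_force': 0.0, 'grip_width': 0.08523360178967218}
{'camera_matrix': array([[491.58322832,   0.        , 256.97176515],
       [  0.        , 491.58322832, 189.60536092],
       [  0.        ,   0.        ,   1.        ]]), 'R': array([[ 0.07182453,  0.99740668,  0.00459983],
       [ 0.80267665, -0.05506298, -0.59386721],
       [-0.59207384,  0.04634641, -0.80454992]]), 't': array([-0.02384231, -0.40434636,  1.91032714])}
{'camera_matrix': array([[384.2391426 ,   0.        , 255.73083624],
       [  0.        , 384.2391426 , 187.67536304],
       [  0.        ,   0.        ,   1.        ]]), 'R': array([[-0.00803376, -0.99967862, -0.02404405],
       [-0.9930901 ,  0.01079144, -0.11685715],
       [ 0.11707907,  0.02293911, -0.99285764]]), 't': array([0.02516795, 0.53996327, 1.24415086])}
```

View pics/top2.png

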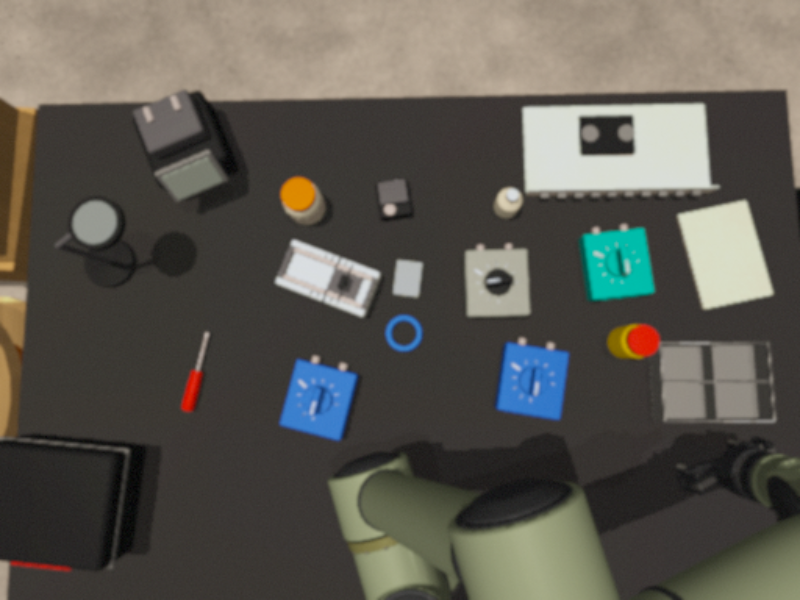

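View pics/scene.png

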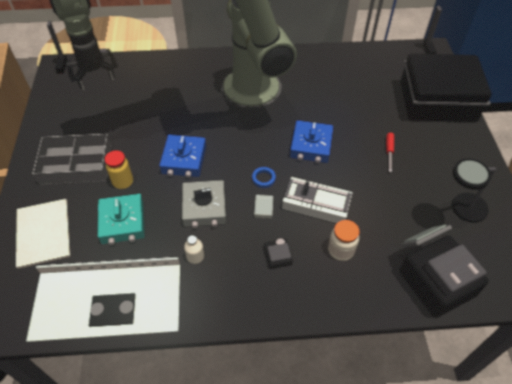

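The top view (800x600) shows the grey source at about (497,282), with its dial at (498,281) and its long tick at about (480,271). The port is at (328,277), with its tab at (345,283). The blue and turquoise boxes are look-alikes. Next I'll measure the outlines.

```bash
cat >h.py <<'E'
import numpy as np,cv2
def ray(c,uv,z):
    K,R,t=[np.array(c[k]) for k in("camera_matrix","R","t")]
    C=-R.T@t; d=R.T@np.linalg.solve(K,[uv[0],uv[1],1]); s=(z-C[2])/d[2]; return C+s*d
def proj(c,X):
    K,R,t=[np.array(c[k]) for k in("camera_matrix","R","t")]
    q=K@(R@np.array(X)+t); return q[:2]/q[2]
E
python3 - <<'E'
from h import *
out=[]
for n,boxes in(("top",[(285,140,350,215),(165,140,255,215)]),("scene",[(170,170,235,235),(270,165,365,230)])):
    f=np.load(n+'.npz');p=f['p'];d=f['d']
    for b,name in zip(boxes,("source","port")):
        x0,y0,x1,y1=b;K,R,t=f['camera_matrix'],f['R'],f['t']
        v,u=np.mgrid[y0:y1,x0:x1];z=d[y0:y1,x0:x1]
        P=np.stack([(u-K[0,2])*z/K[0,0],(v-K[1,2])*z/K[1,1],z],-1);W=(P-t)@R
        h=W[...,2]
        m=(abs(h-.052)<.012).astype(np.uint8)
        cs=max(cv2.findContours(m,0,1)[0],key=cv2.contourArea)
        pts=np.array([ray(f,(q[0,0]+x0,q[0,1]+y0),.05)[:2] for q in cs])
        r=cv2.minAreaRect((pts*1000).astype(np.float32));print(n,name,r, 'hmax',h.max())
        hi=h>.075; q=W[hi];print(' high pts',hi.sum(),q.mean(0),q.min(0),q.max(0))
        out.append(cv2.resize(p[y0:y1,x0:x1],(400,300),interpolation=cv2.INTER_CUBIC))
cv2.imwrite('pics/c.png',np.vstack([np.hstack(out[:2]),np.hstack(out[2:])]))
E
```

```text
top source ((560.1123046875, -182.5272216796875), (139.92149353027344, 130.07688903808594), 0.9455190896987915) hmax 1.2989683949967477
 high pts 110 [ 0.53349635 -0.15541186  0.27762582] [ 0.39077035 -0.21032682  0.07560569] [ 0.57177623 -0.00920682  1.29896839]
top port ((574.6024780273438, 173.86671447753906), (201.36415100097656, 100.0085678100586), 68.33860778808594) hmax 1.2989683949967477
 high pts 77 [0.49792505 0.08284402 0.52987854] [ 0.39077035 -0.00920682  0.07527413] [0.57512379 0.1447276  1.29896839]
scene source ((567.2221069335938, -185.91371154785156), (146.17987060546875, 128.42572021484375), 0.9370142221450806) hmax 1.2969351828815194
 high pts 140 [ 0.673552   -0.17404558  0.23437905] [ 0.55207589 -0.21251199  0.07549059] [ 1.45732657 -0.08702084  1.29693518]
scene port ((581.1517333984375, 168.45108032226562), (198.98794555664062, 109.95108795166016), 68.62361907958984) hmax 1.2969351828815194
 high pts 275 [0.78085499 0.16998273 0.24302719] [ 0.54720313 -0.08702084  0.07527448] [1.45732657 0.25631583 1.29693518]
```

View pics/c.png

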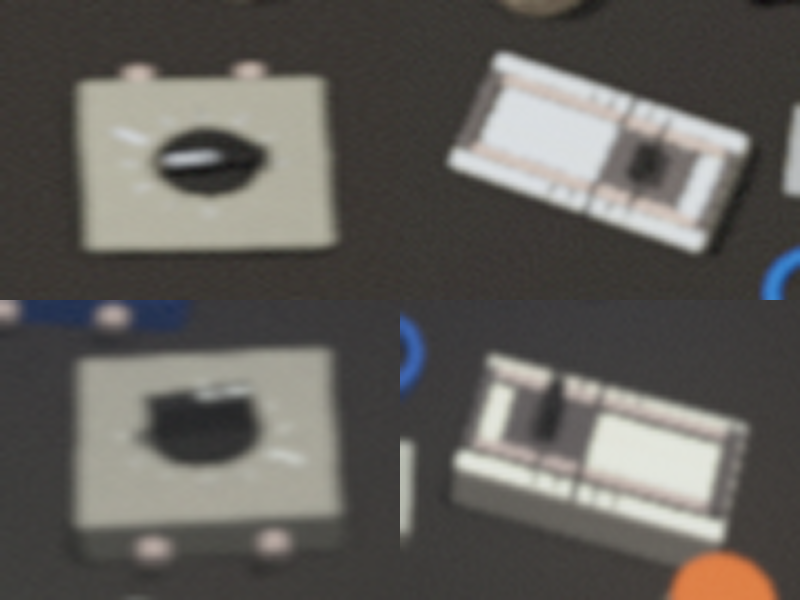

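The crops confirm it. The source's yaw is about 0.95°: the pointer line points roughly towards world +y (about 87-90°) and the long tick is about 30° further clockwise. The port's +y is at about 68.3°, with the tab at its shut end. I'll move over the dial for a close look.

Call:
{"api": "send_rows", "payload": {
  "motion": "3.6 -1.2 0 0 0 0 1;3.6 -1.2 0 0 0 0 1;3.6 -1.2 0 0 0 0 1;3.6 -1.2 0 0 0 0 1;3.6 -1.2 0 0 0 0 1;3.6 -1.3 0 0 0 0 1;3.6 -1.3 0 0 0 0 1;3.6 -1.3 0 0 0 0 1;3.6 -1.3 0 0 0 0 1;3.6 -1.3 0 0 0 0 1"
}}

```text
time: 0.93
tool_pos: [0.5048, -0.2356, 0.231]
orientation: [-180.0, 0.0, 24.5]
wrist_force: [-0.2, -0.2, -0.6]
grip_width: 0.0854
finger_force: 0.0
```

Call:
{"api": "send_rows", "payload": {
  "motion": "3.6 -1.3 0 0 0 0 1;3.8 -1.2 0 0 0 0 1;0 0 0 0 0 -0.12 1;0 0 0 0 0 -0.12 1;0 0 0 0 0 -0.12 1;0 0 0 0 0 -0.12 1;0 0 0 0 0 -0.12 1;0 0 0 0 0 -0.12 1;0 0 0 0 0 -0.12 1;0 0 0 0 0 -0.12 1"
}}

```text
time: 1.77
tool_pos: [0.5605, -0.1837, 0.2307]
orientation: [-179.9, -0.0, 79.9]
wrist_force: [-0.5, 0.4, -0.0]
grip_width: 0.0856
finger_force: 0.0
```

Call:
{"api": "send_rows", "payload": {
  "motion": "0 0 0 0 0 -0.12 1;0 0 0 0 0 -0.12 1;0 0 0 0 0 0 1;0 0 0 0 0 0 1"
}}

```text
time: 2.1
tool_pos: [0.5606, -0.1838, 0.2309]
orientation: [-180.0, -0.0, 93.1]
wrist_force: [1.1, -0.0, -0.4]
grip_width: 0.0857
finger_force: 0.0
```

```bash
cat >>h.py <<'E'
def snap(n,name):
    from workcell import sensors, imaging
    s=sensors.state();c=imaging.camera_info(n);p,d=imaging.capture(n)
    np.savez(name+'.npz',p=p,d=d,**c);cv2.imwrite(f'pics/{name}.png',p)
    print({k:np.round(s[k],4) for k in('time','tool_pos','orientation','wrist_force','grip_width','finger_force')});return p,d,c
E
python3 - <<'E'
from h import *
p,d,c=snap('wrist','w1')
print(-c['R'].T@c['t'],c['R'],proj(c,[.561,-.183,.093]))
E
```

```text
{'time': np.float64(2.1), 'tool_pos': array([ 0.5606, -0.1838,  0.2309]), 'orientation': array([-1.799578e+02, -2.130000e-02,  9.309160e+01]), 'wrist_force': array([ 1.058 , -0.0258, -0.3881]), 'grip_width': np.float64(0.0857), 'finger_force': np.float64(0.0)}
[ 0.55537013 -0.1056731   0.37421683] [[ 9.98527022e-01  5.42563749e-02 -1.78319939e-04]
 [ 5.18261928e-02 -9.52819314e-01  2.99080926e-01]
 [ 1.60571402e-02 -2.98649628e-01 -9.54227734e-01]] [263.89326729 186.61536438]
```

View pics/w1.png

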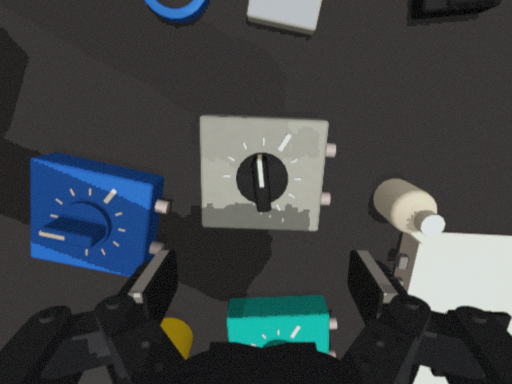

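The wrist view shows the source at about (263,173), the pointer line from (260,157) to (263,188), and the long tick at (285,142). I'll measure all three by mask.

```bash
python3 - <<'E'
from h import *
f=np.load('w1.npz');p=f['p'].astype(int)
mx=p.max(2);mn=p.min(2)
print(p[130,215],p[142,285],p[170,261])
x0,y0,x1,y1=190,105,340,240
g=np.zeros(mx.shape,bool);g[y0:y1,x0:x1]=True
m=((mx>110)&g).astype(np.uint8);cs=max(cv2.findContours(m,0,1)[0],key=cv2.contourArea)
poly=cv2.convexHull(cs);poly=cv2.morphologyEx(m,cv2.MORPH_OPEN,np.ones((17,17)))
cs=max(cv2.findContours(poly,0,1)[0],key=cv2.contourArea)
W=np.array([ray(f,q[0],.05)[:2]*1000 for q in cs],np.float32);print('box',cv2.minAreaRect(W))
w=((mn>200)&g).astype(np.uint8);n,l,st,ce=cv2.connectedComponentsWithStats(w)
for i in range(1,n):
    if st[i,4]<25: continue
    v,u=np.nonzero(l==i);z=.094 if abs(ce[i]-[262,172]).max()<14 else .05
    P=np.array([ray(f,q,z)[:2] for q in zip(u,v)]);C=P.mean(0);_,s,V=np.linalg.svd(P-C)
    print(st[i],C,'dir',np.degrees(np.arctan2(V[0,1],V[0,0]))%180,s, 'bearing from ctr',np.degrees(np.arctan2(C[1]+.183,C[0]-.561)))
# bar top by depth
d=f['d'];K,R,t=f['camera_matrix'],f['R'],f['t'];v,u=np.mgrid[y0:y1,x0:x1];z=d[y0:y1,x0:x1]
X=(np.stack([(u-K[0,2])*z/K[0,0],(v-K[1,2])*z/K[1,1],z],-1)-t)@R
q=X[(X[...,2]>.085)&(z>0)];C=q.mean(0);V=np.linalg.svd(q[:,:2]-C[:2])[2];print('bar',len(q),C,np.degrees(np.arctan2(V[0,1],V[0,0]))%180)
print(cv2.minAreaRect((q[:,:2]*1000).astype(np.float32)))
E
```

```text
[155 167 166] [218 226 219] [208 217 211]
box ((559.361328125, -181.76602172851562), (139.12660217285156, 126.39033508300781), 0.9386739134788513)
[279 134  12  17  72] [ 0.58142882 -0.14318137] dir 60.71199503586608 [0.04796094 0.01057724] bearing from ctr 62.840053447799775
[258 161   5  25  81] [ 0.5565886  -0.16914894] dir 98.38777308464913 [0.0632887  0.00824488] bearing from ctr 107.66608452992772
bar 788 [ 0.55852341 -0.18116981  0.09314968] 98.16155078106469
((558.62255859375, -182.5576629638672), (15.035835266113281, 54.35002517700195), 8.23760986328125)
```

Call:
{"api": "send_rows", "payload": {
  "motion": "0.2 -0.15 0 0 0 -0.09 1;0 0 3 0 0 0 1;0 0 3 0 0 0 1;0 0 3 0 0 0 1;0 0 3 0 0 0 1;0 0 2.4 0 0 0 1;0 0 1.2 0 0 0 1;0 0 0.8 0 0 0 1;0 0 0 0 0 0 1;0 0 0 0 0 0 1"
}}

```text
time: 2.98
tool_pos: [0.5594, -0.1821, 0.0675]
orientation: [180.0, 0.0, 98.4]
wrist_force: [0.2, -0.9, -0.1]
grip_width: 0.0853
finger_force: 0.0
```

Call:
{"api": "send_rows", "payload": {
  "motion": "0 0 0 0 0 0 0.4;0 0 0 0 0 0 0;0 0 0 0 0 0 -0.4;0 0 0 0 0 0 -0.6;0 0 0 0 0 0 -0.8;0 0 0 0 0 0 -1;0 0 0 0 0 0 -1;0 0 0 0 0 0 -1;0 0 0 0 0 0 -1;0 0 0 0 0 0 -1"
}}

```text
time: 3.82
tool_pos: [0.5593, -0.1821, 0.0678]
orientation: [180.0, 0.0, 98.4]
wrist_force: [-1.6, 0.5, 5.4]
grip_width: 0.0138
finger_force: 58.9
```

Call:
{"api": "send_rows", "payload": {
  "motion": "0 0 0 0 0 0.08 -1;0 0 0 0 0 0.09 -1;0 0 0 0 0 0.09 -1;0 0 0 0 0 0.09 -1;0 0 0 0 0 0.09 -1;0 0 0 0 0 0.09 -1;0 0 0 0 0 0.08 -1;0 0 0 0 0 0.04 -1;0 0 0 0 0 0 -1;0 0 0 0 0 0 -1"
}}

```text
time: 4.65
tool_pos: [0.5612, -0.1825, 0.0678]
orientation: [179.8, -0.1, 61.3]
wrist_force: [4.5, -1.3, -0.4]
grip_width: 0.0138
finger_force: 58.5
```

```bash
cat > bar.py <<'E'
from h import *
import sys
def bar(n):
    p,d,c=snap('wrist',n)
    K,R,t=c['camera_matrix'],c['R'],c['t'];v,u=np.mgrid[0:384,0:512]
    X=(np.stack([(u-K[0,2])*d/K[0,0],(v-K[1,2])*d/K[1,1],d],-1)-t)@R
    m=(p.min(2)>190)&(np.hypot(X[...,0]-.559,X[...,1]+.182)<.075)&(d>0)
    for nm,lo,hi in(('pointer',.08,.1),('ticks',.04,.06)):
        k,l,st,ce=cv2.connectedComponentsWithStats((m&(X[...,2]>lo)&(X[...,2]<hi)).astype(np.uint8))
        for i in range(1,k):
            if st[i,4]<40: continue
            q=X[l==i];C=q.mean(0);V=np.linalg.svd(q[:,:2]-C[:2])[2]
            print(nm,st[i],C,'dir',np.degrees(np.arctan2(V[0,1],V[0,0]))%180,'bearing',np.degrees(np.arctan2(C[1]+.182,C[0]-.559)))
    q=X[(X[...,2]>.087)&(X[...,2]<.098)&(d>0)&(np.hypot(X[...,0]-.559,X[...,1]+.182)<.035)]
    if len(q): print('bar',len(q),q.mean(0),cv2.minAreaRect((q[:,:2]*1000).astype(np.float32)))
bar(sys.argv[1])
E
python3 bar.py w2
```

```text
{'time': np.float64(4.65), 'tool_pos': array([ 0.5612, -0.1825,  0.0678]), 'orientation': array([ 1.797912e+02, -7.030000e-02,  6.125260e+01]), 'wrist_force': array([ 4.5117, -1.2659, -0.3559]), 'grip_width': np.float64(0.0138), 'finger_force': np.float64(58.4711)}
pointer [259 233   9  25 209] [ 0.56887606 -0.16498934  0.09428144] dir 59.30320284852779 bearing 59.86137245031098
ticks [  136   112   252   171 20323] [ 0.57535797 -0.15561813  0.05061507] dir 156.58938118486367 bearing 58.199187937581044
bar 3934 [ 0.56108256 -0.1789359   0.09317888] ((562.2628173828125, -183.50518798828125), (53.2352180480957, 38.501766204833984), 83.37565612792969)
```

Call:
{"api": "send_rows", "payload": {
  "motion": "0 0 0 0 0 0 0;0 0 0 0 0 0 1;0 0 0 0 0 0 1;0 0 0 0 0 0 1;0 0 0 0 0 0 1;0 0 -3 0 0 0 1;0 0 -4 0 0 0 1;0 0 -4 0 0 0 1;0 0 0 0 0 0 1;0 0 0 0 0 0 1"
}}

```text
time: 5.53
tool_pos: [0.5611, -0.1829, 0.1803]
orientation: [179.7, -0.0, 61.2]
wrist_force: [-0.7, 0.3, -0.3]
grip_width: 0.0854
finger_force: 0.0
```

```bash
python3 bar.py w3; python3 - <<'E'
import cv2;p=cv2.imread('pics/w3.png');cv2.imwrite('pics/w3c.png',p)
E
```

```text
{'time': np.float64(5.5333), 'tool_pos': array([ 0.5611, -0.1829,  0.1803]), 'orientation': array([ 1.796599e+02, -1.710000e-02,  6.118660e+01]), 'wrist_force': array([-0.7067,  0.2993, -0.3196]), 'grip_width': np.float64(0.0854), 'finger_force': np.float64(0.0)}
pointer [260 172   5  33 162] [ 0.56585381 -0.17076252  0.09414647] dir 61.24070814237069 bearing 58.62071123698976
ticks [ 191  109  149  112 6894] [ 0.5886582  -0.16482668  0.05058393] dir 123.7872607516529 bearing 30.07261008285828
ticks [186 182  56  39 868] [ 0.50935349 -0.17245869  0.05054709] dir 142.24151091149088 bearing 169.12125718523646
ticks [221 245  16  10  61] [ 0.49840474 -0.22202885  0.05055672] dir 120.63667025396646 bearing -146.5514963484419
bar 1099 [ 0.55993735 -0.18123955  0.09319792] ((559.2713012695312, -182.5612030029297), (54.1031608581543, 14.839371681213379), 60.612586975097656)
```

View pics/w3.png

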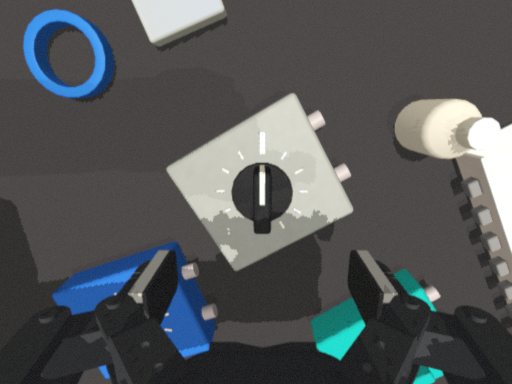

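The pointer line at (262,185) now lines up with the long tick at (262,142). The bar direction is 60.6-61.2° against a target of 60.8°, so the dial is set and released. Next is the port.

Call:
{"api": "send_rows", "payload": {
  "motion": "3.1 -1.7 -0.5 0 0 0 1;3.1 -1.7 -0.5 0 0 0 1;3.1 -1.7 -0.5 0 0 0 1;3.1 -1.7 -0.5 0 0 0 1;3.1 -1.7 -0.5 0 0 0 1;3.1 -1.7 -0.5 0 0 0 1;3.1 -1.7 -0.5 0 0 0 1;3.1 -1.7 -0.5 0 0 0 1;3.2 -1.9 -1 0 0 0 1;0 0 0 0 0 -0.12 1"
}}

```text
time: 6.42
tool_pos: [0.5573, 0.144, 0.2268]
orientation: [-179.9, -0.1, 68.5]
wrist_force: [0.5, -0.4, 0.7]
grip_width: 0.085
finger_force: 0.0
```

Call:
{"api": "send_rows", "payload": {
  "motion": "0 0 0 0 0 -0.12 1;0 0 0 0 0 -0.12 1;0 0 0 0 0 -0.12 1;0 0 0 0 0 -0.12 1;0 0 0 0 0 -0.12 1;0 0 0 0 0 -0.12 1;0 0 0 0 0 -0.12 1;0 0 0 0 0 -0.12 1;0 0 0 0 0 -0.12 1;0 0 0 0 0 -0.12 1"
}}

```text
time: 7.25
tool_pos: [0.5571, 0.1378, 0.225]
orientation: [-179.8, -0.1, 137.2]
wrist_force: [0.4, -0.2, -0.5]
grip_width: 0.0853
finger_force: 0.0
```

Call:
{"api": "send_rows", "payload": {
  "motion": "0 0 0 0 0 -0.12 1;0 0 0 0 0 -0.12 1;0 0 0 0 0 -0.12 1;0 0 0 0 0 0 1;0 0 0 0 0 0 1"
}}

```text
time: 7.67
tool_pos: [0.5574, 0.1379, 0.2256]
orientation: [-179.9, -0.2, 157.3]
wrist_force: [-0.6, -0.7, -0.4]
grip_width: 0.0855
finger_force: 0.0
```

```bash
python3 - <<'E'
from h import *
p,d,c=snap('wrist','w4')
K,R,t=c['camera_matrix'],c['R'],c['t'];v,u=np.mgrid[0:384,0:512]
X=(np.stack([(u-K[0,2])*d/K[0,0],(v-K[1,2])*d/K[1,1],d],-1)-t)@R
near=(np.hypot(X[...,0]-.575,X[...,1]-.174)<.125)&(d>0)
m=near&(X[...,2]>.04)&(X[...,2]<.066)
cs=max(cv2.findContours(m.astype(np.uint8),0,1)[0],key=cv2.contourArea)
W=np.array([ray(c,q[0],.05)[:2]*1000 for q in cs],np.float32);print('box',cv2.minAreaRect(W),len(cs))
q=X[near&(X[...,2]>.088)&(X[...,2]<.097)];print('tab',len(q),q.mean(0),cv2.minAreaRect((q[:,:2]*1000).astype(np.float32)))
E
```

```text
{'time': np.float64(7.6667), 'tool_pos': array([0.5574, 0.1379, 0.2256]), 'orientation': array([-1.799140e+02, -1.536000e-01,  1.572654e+02]), 'wrist_force': array([-0.6406, -0.6834, -0.3649]), 'grip_width': np.float64(0.0855), 'finger_force': np.float64(0.0)}
box ((572.726318359375, 175.7967529296875), (202.15988159179688, 100.1329116821289), 68.34553527832031) 525
tab 408 [0.55690484 0.13719718 0.09306528] ((557.79248046875, 136.28155517578125), (13.775006294250488, 30.133670806884766), 67.43260955810547)
```

View pics/w4.png

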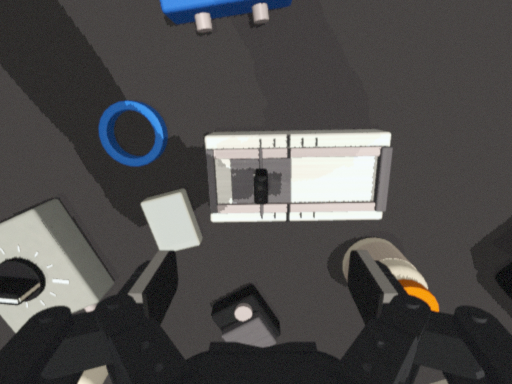

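The tab top is at about (261,180) in the image, i.e. (0.5575, 0.137), and its 14 x 30 size matches. The middle tick is at about (288,140). I'll go down and grip.

Call:
{"api": "send_rows", "payload": {
  "motion": "0 -0.1 0 0 0 -0.018 1;0 0 3 0 0 0 1;0 0 3 0 0 0 1;0 0 3 0 0 0 1;0 0 3 0 0 0 1;0 0 2.2 0 0 0 1;0 0 1.2 0 0 0 1;0 0 0.8 0 0 0 1;0 0 0 0 0 0 1;0 0 0 0 0 0 1"
}}

```text
time: 8.55
tool_pos: [0.5581, 0.1371, 0.0654]
orientation: [-180.0, -0.0, 158.5]
wrist_force: [0.4, 0.6, 1.3]
grip_width: 0.0854
finger_force: 0.0
```

Call:
{"api": "send_rows", "payload": {
  "motion": "0 0 0 0 0 0 0.4;0 0 0 0 0 0 0;0 0 0 0 0 0 -0.4;0 0 0 0 0 0 -0.6;0 0 0 0 0 0 -0.8;0 0 0 0 0 0 -1;0 0 0 0 0 0 -1;0 0 0 0 0 0 -1;0 0 0 0 0 0 -1;0 0 0 0 0 0 -1"
}}

```text
time: 9.38
tool_pos: [0.5578, 0.1361, 0.0658]
orientation: [-179.9, 0.0, 158.4]
wrist_force: [-3.0, -3.8, 5.4]
grip_width: 0.0129
finger_force: 58.7
```

Call:
{"api": "send_rows", "payload": {
  "motion": "0 0.3 0 0 0 0 -1;0 0.4 0 0 0 0 -1;0 0.4 0 0 0 0 -1;0 0.4 0 0 0 0 -1;0 0.4 0 0 0 0 -1;0 0.4 0 0 0 0 -1;0 0.4 0 0 0 0 -1;0 0.3 0 0 0 0 -1;0 0.1 0 0 0 0 -1;0 0 0 0 0 0 -1"
}}

```text
time: 10.22
tool_pos: [0.5688, 0.1637, 0.0658]
orientation: [-179.7, 0.1, 158.4]
wrist_force: [-3.3, -7.9, 6.4]
grip_width: 0.013
finger_force: 59.0
```

Call:
{"api": "send_rows", "payload": {
  "motion": "0 0 0 0 0 0 -1;0 0 0 0 0 0 -1;0 0 0 0 0 0 -1;0 0 0 0 0 0 -1"
}}

```text
time: 10.55
tool_pos: [0.5687, 0.1635, 0.0658]
orientation: [-179.7, 0.0, 158.4]
wrist_force: [-3.8, -8.0, 6.6]
grip_width: 0.0132
finger_force: 59.0
```

```bash
python3 - <<'E'
from h import *
p,d,c=snap('wrist','w5')
K,R,t=c['camera_matrix'],c['R'],c['t'];v,u=np.mgrid[0:384,0:512]
X=(np.stack([(u-K[0,2])*d/K[0,0],(v-K[1,2])*d/K[1,1],d],-1)-t)@R
a=np.radians(68.4);C0=np.array([.5735,.175]);e=np.array([np.cos(a),np.sin(a)])
near=(np.hypot(X[...,0]-.575,X[...,1]-.174)<.13)&(d>0)
m=near&(X[...,2]>.04)&(X[...,2]<.07)
s=(X[m][:,:2]-C0)@e;print('box along y',np.percentile(s,[.1,1,99,99.9]))
q=X[near&(X[...,2]>.088)&(X[...,2]<.096)];print(len(q),(q[:,:2].mean(0)-C0)@e)
h=proj(c,[.5699,.1657,.058]);print(h);x,y=h.astype(int)
cv2.imwrite('pics/w5c.png',cv2.resize(p[max(0,y-85):y+85,max(0,x-110):x+110],(776,600),interpolation=cv2.INTER_CUBIC))
E
```

```text
{'time': np.float64(10.55), 'tool_pos': array([0.5687, 0.1635, 0.0658]), 'orientation': array([-1.797067e+02,  4.840000e-02,  1.583819e+02]), 'wrist_force': array([-3.7743, -7.9951,  6.5881]), 'grip_width': np.float64(0.0132), 'finger_force': np.float64(58.9843)}
box along y [-0.09941256 -0.09740575  0.09435448  0.09665271]
2248 -0.011234667701883397
[264.8681275  248.96402511]
```

View pics/w5c.png

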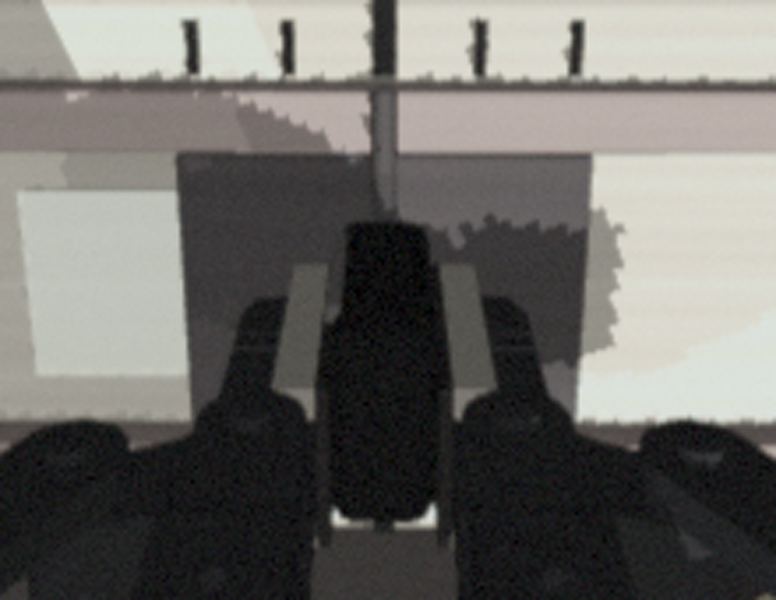

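The pointer at about x=384.5 sits on the long middle tick at about x=384. The other ticks are at 192, 287, 479 and 576, so 15 mm is about 96 px and the error is within a few tenths of a millimetre. The 8.9 N force also fits half travel. I'll hold briefly to check that it is steady, then hand in.

Call:
{"api": "send_rows", "payload": {
  "motion": "0 0.02 0 0 0 0 -1;0 0 0 0 0 0 -1;0 0 0 0 0 0 -1;0 0 0 0 0 0 -1;0 0 0 0 0 0 -1;0 0 0 0 0 0 -1;0 0 0 0 0 0 -1;0 0 0 0 0 0 -1;0 0 0 0 0 0 -1;0 0 0 0 0 0 -1"
}}

```text
time: 11.43
tool_pos: [0.5687, 0.1635, 0.0658]
orientation: [-179.7, 0.0, 158.4]
wrist_force: [-3.4, -7.7, 8.3]
grip_width: 0.0131
finger_force: 59.0
```

```bash
python3 - <<'E'
from h import *
p,d,c=snap('wrist','w6')
a=np.load('w5.npz')['p'];print('mean change',np.abs(a.astype(int)-p).mean())
from workcell import close_job
print(close_job())
E
```

```text
{'time': np.float64(11.4333), 'tool_pos': array([0.5687, 0.1635, 0.0658]), 'orientation': array([-1.796927e+02,  4.780000e-02,  1.583735e+02]), 'wrist_force': array([-3.3847, -7.7348,  8.2888]), 'grip_width': np.float64(0.0131), 'finger_force': np.float64(59.0424)}
mean change 2.911224365234375
the job is handed in; nothing more can be done
None
```

The dial is set to its long tick (within about 0.5°) and released, the shutter is held steady at the half-travel tick (within about 0.5 mm), and the job was handed in at about 11.5 s with the fingers still gripping the tab.

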